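# Set the swivel vise to the red angle mark

### The arm

A 7-joint arm with a two-finger parallel gripper is mounted at the origin on a cart in front of the work surface, level with it; the furniture and walls round the work are solid. World frame = base frame: x ahead of the robot, y to its left, z up, the work surface at z = 0. Lengths are in m, angles in rad, forces in N, time in s.
With the tool pointing down it reaches from about 0.4 to 0.85 m from the base axis. Payload 10.4 kg.
Tool frame: the origin (TCP) lies on the centre line of the jaws, within the pads' length; the fingertips stand 17 mm ahead of it and the grasp point (between the pads) lies 2 mm behind it (manip.tcp_to_tips is the distance from the TCP to the fingertips, in m); z points along the fingers, x is the direction in which the jaws open and shut, and the axes are right-handed (so a half turn about z gives the same grasp; the last joint's range is limited). The gripper opens to 85 mm and grips with 20 to 120 N. Pads are 22 mm wide; open, the fingers measure 114 mm over their backs; the gripper's body (76 mm by 85 mm) begins 54 mm behind the grasp point. The pads swing forward as they close: fully open they stand 13 mm farther back than shut.
Start: joints at [-1.277, 0.332, -0.065, 1.46, 0.022, 1.35, -0.088], TCP at [0.195, 0.594, 0.248] pointing down, gripper open.
Joint ranges: [-2.6, 2.6], [-0.5, 2.12], [-1.47, 1.34], [0.16, 2.42], [-1.27, 4.41], [0.06, 2.06], [-2.6, 2.6]. Speed limits (rad/s): [2.22, 2.22, 2.79, 2.79, 3.14, 3.14, 3.14].

### API

Orientations are given as a unit quaternion [x, y, z, w].
In Python, from workcell import manip gives the robot as it stands.
- The arm moves only by the shell command python3 -m pendant 'ROWS' [FORCE]. ROWS is JSON, a list of rows, each a list of 3 entries, a list of its own where there are three numbers: the shift along the world's x, y, z in cm, then the turn, a rotation vector about the world's x, y, z in degrees, then the closure in counts, from 0 (fully open) to 255 (shut). A call has 1 to 12 rows; each row shifts and turns the pose as measured when the row begins; what a row does not reach is not made up. A row lasts 1/8 s, in which the tool goes at most 62.5 mm and 10.7 degrees, less where a joint would pass 70% of its speed; a pose out of reach is approached as far as the arm can. A call is refused whole if a number of a shift passes 6.25 or a number of a turn 10.7, either way. A call with a gripper value outside its range is refused whole. The fingers move at their own pace and stop on an object; FORCE is the grip in N (left out, the last holds). Time passes only in rows, so rows that do not move let the fingers close. It gives the time, the measured TCP pose, the force and the opening at its end, in the units of the state.
- manip.get_obs(): the state, without advancing time (a new reading comes with each control period).
- manip.camera(name): name is "side" or "top"; returns a dict with "pixels" (400x640x3 uint8, red, green, blue), "range_z" (400x640 float32, m along the optical axis (not along the pixel's ray), 0 where there is no reading), "K" (3x3 intrinsics, pixels), "dist" ([k1, k2, p1, p2, k3] as OpenCV has them; the pictures are not rectified), "origin" and "rotation" of the camera in the world. Camera axes: x right, y down, z forward; pixel columns grow to the right and rows downward; lengths in m; the calibration is good to about 2 mm. A picture is of the moment at which its call begins.
- manip.hand_in(): hands the job in, once; it reports no verdict.
The state is a dict: "clock": time; "joint_pos": joint angles; "joint_velocities": joint speeds; "tau": joint torques, N m; "position": TCP position; "ee_rot": TCP orientation; "ft_force": force on the tool from outside, world axes, zero at the start; "torque": the same for the moment, N m; "grip_width": opening from 0.0 (shut) to 1.0 (fully open).
Only numpy, scipy, OpenCV 4.12 (cv2) and the standard library are available. Lean on these libraries where they do the work, as an engineer would, in place of code of your own. Each camera call takes 0.05 s, during which the arm holds its last target.

### The job

The small bench vise has to be set to a new angle for the next job: loosen the orange clamp knob by about a quarter turn, swing the vise head until its yellow pointer lies on the red mark of the scale, then turn the knob fully tight again so that the head is locked there. Do not knock the small grey casting beside it out of its place.

Things in the scene. Friction and masses are not known exactly. Their poses are not given: they have to be found in the camera images.
- swivel_base: Dark steel round base of a small bench vise, 170 mm across, 22 mm high, bolted down; a bolted bar sticks out to 115 mm front and back. Origin: on the swivel axis, at bench height. z up; -x is its front, with a light scale ring on top (black ticks every 5 degrees); +y is its left, where a clamp lug (out to 141 mm) carries the knob, 115 mm from the axis.
- vise_head (a joint): Angle of the blue vise head about the upright swivel axis, rad, positive counterclockwise from above, stops at -0.75 and 0.75; 0: head x = base x. Knob tight: locked by a strap (friction, about 1 N m). Knob loose: swings stiffly (0.15 N m) and stays where left. The pointer is on the red mark when this equals mark_ring.
- jaw_grip (a point): Point in the head's fixed jaw, 75 mm from the swivel axis, 80 mm over the bench; x points away from the axis, z up, turns with the head. The jaw is a block 50 mm wide in y, 25 mm thick in x (14 mm before to 11 mm behind the point), 55 to 96 mm over the bench; grip it from above across the 50 mm. Below it a guide of the same width. 52 mm gap to the moving jaw (91 mm high, over the axis).
- pointer_tip (a point): Tip of the small yellow pointer at the front foot of the vise head, 72 mm from the swivel axis on the side opposite the fixed jaw, 30 mm over the bench. Turns with the head.
- mark_point (a point): Middle of the red mark on the scale ring, 72 mm from the swivel axis, 30 mm over the bench (just above the mark). The mark is 10 mm wide along the scale.
- mark_ring (a joint): Angle of the red mark about the swivel axis, rad, counted like vise_head. It differs from run to run and does not move.
- clamp_knob (a joint): Angle of the orange clamp knob, rad: 0 is fully tight (stop), grows counterclockwise from above, 1.6 is the loose stop; it stays where it is left. Above about 0.8 the head is free. Turning it takes 0.2 N m, up to 0.35 N m in the last part of tightening. It rises 3 mm per rad.
- knob_grip (a point): Point on the axis of the orange clamp knob at the height to grip, 78 mm over the bench when tight. The knob is an upright wing bar, 60 mm long in this point's x, 14 mm thick in y, 61 to 91 mm over the bench, on a thin stud over a steel strap (top 50 mm over the bench): grip it from above across the 14 mm. At knob angle 0 its x is the base's x; turns with the knob.
- cast_foot: Small grey casting, 38 x 45 x 50 mm, loose; origin under its centre. Bystander.

How it is judged:
By the outcome, as a careful person would: the job done as asked, in the order asked, and still so for the second after the job is handed in, with the robot touching nothing.
It also fails if it takes over 64 s, if anything falls off the work surface, if the arm or the gripper's body presses on something with over 40 N, if the wrist force passes 120 N, or if a joint passes its speed limit or range.

## Working session

There is one attempt and no reset: what is moved stays moved. The work goes in short steps, Python scripts to look and compute and a shell command to move; the robot and the scene stay as the last step left them, time stands still between calls to the robot, and variables do not carry over. Pictures are saved under pics/ and viewed, and the job is handed in when it is done.

```bash
ls; mkdir -p pics; python3 - <<'E'
from workcell import manip
import cv2
o=manip.get_obs()
print({k:(v if not hasattr(v,'round') else v) for k,v in o.items()})
for n in("side","top"):
    c=manip.camera(n);cv2.imwrite(f"pics/{n}0.png",c["pixels"][:,:,::-1])
    print(n,c["K"],c["dist"],c["origin"],c["rotation"])
E
```

```text
pics
{'clock': 0.0, 'joint_pos': array([-1.2765906 ,  0.33287687, -0.0647423 ,  1.46095904,  0.02158444,
        1.3498908 , -0.08850669]), 'joint_velocities': array([ 0.00048782, -0.00017576,  0.00016751, -0.00011953,  0.0008809 ,
        0.00130796,  0.00092287]), 'tau': array([-5.52236779e-04, -6.25460029e+01,  4.85985330e-02, -3.91595829e+01,
        1.60948624e-02,  1.00940405e-02, -1.72920590e-06]), 'position': array([0.19457235, 0.59356501, 0.24750443]), 'ee_rot': array([ 8.09778820e-01,  5.86734817e-01, -5.71298673e-04,  4.37486832e-04]), 'ft_force': array([0.10056933, 0.34426092, 0.25982495]), 'torque': array([-0.06504776,  0.04027289, -0.00383233]), 'grip_width': 1.0055880489875724}
side [[387.71566981   0.         324.66797588]
 [  0.         387.71566981 199.20440974]
 [  0.           0.           1.        ]] [0.03254406 0.         0.         0.         0.        ] [0.29956306 0.83588419 0.38019876] [-0.11626224  0.81479796 -0.56024162  0.0933633 ]
top [[375.5909033    0.         318.52999459]
 [  0.         375.5909033  199.22486544]
 [  0.           0.           1.        ]] [-0.01545869  0.          0.          0.          0.        ] [0.45976333 0.07332872 0.94401711] [ 0.70714897 -0.70497656  0.03054745 -0.04489149]
```

View pics/side0.png

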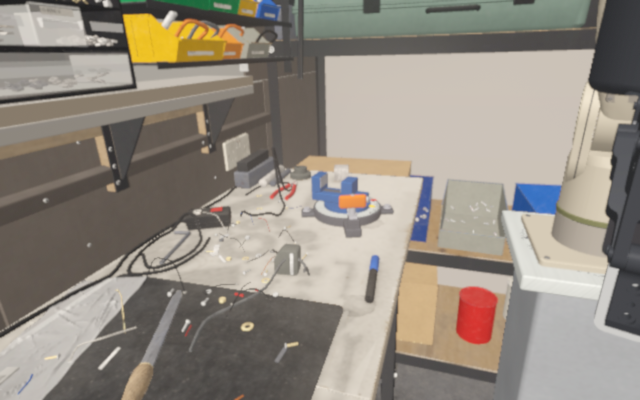

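View pics/top0.png

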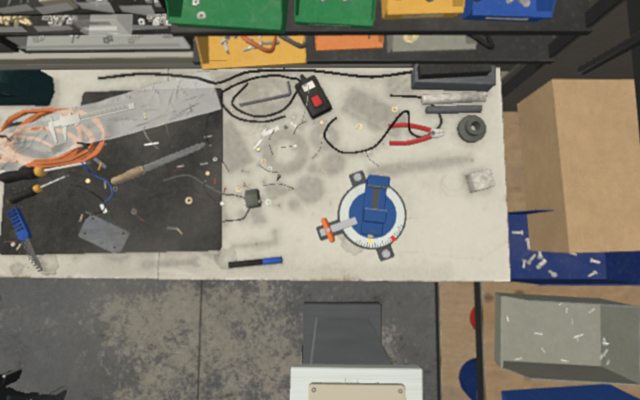

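The side view shows the vise at about (345,205) with the orange knob at (352,201). The top view shows the base disc at about (372,215), the knob at (326,229), the red mark near (392,238) and the pointer near (370,240). Next I'll zoom in and measure.

```bash
cat > h.py <<'E'
from workcell import manip
import cv2,numpy as np
from scipy.spatial.transform import Rotation as R
def cam(n):
    c=manip.camera(n);c["R"]=R.from_quat(c["rotation"]).as_matrix();c["o"]=np.array(c["origin"]);return c
def rays(c,uv):
    p=cv2.undistortPoints(np.array(uv,float).reshape(-1,1,2),c["K"],np.array(c["dist"])).reshape(-1,2)
    return np.c_[p,np.ones(len(p))]
def onplane(c,uv,z):
    d=rays(c,uv)@c["R"].T; return c["o"]+d*((z-c["o"][2])/d[:,2])[:,None]
def bydepth(c,uv):
    uv=np.array(uv,float).reshape(-1,2); i=uv.round().astype(int)
    return c["o"]+(rays(c,uv)*c["range_z"][i[:,1],i[:,0]][:,None])@c["R"].T
def proj(c,P):
    q=(np.array(P,float).reshape(-1,3)-c["o"])@c["R"]
    return cv2.projectPoints(q,np.zeros(3),np.zeros(3),c["K"],np.array(c["dist"]))[0].reshape(-1,2)
def mask(c,lo,hi,roi=None):
    h=cv2.cvtColor(c["pixels"],cv2.COLOR_RGB2HSV);m=cv2.inRange(h,lo,hi)
    if roi: 
        k=np.zeros_like(m);x0,y0,x1,y1=roi;k[y0:y1,x0:x1]=1;m=m*k
    return m
def crop(c,roi,s,name):
    x0,y0,x1,y1=roi;cv2.imwrite(name,cv2.resize(c["pixels"][y0:y1,x0:x1,::-1],None,fx=s,fy=s,interpolation=cv2.INTER_CUBIC))
E
python3 - <<'E'
from h import *
c=cam("top");crop(c,(300,160,420,270),5,"pics/t1.png")
s=cam("side");crop(s,(280,150,440,250),5,"pics/s1.png")
for p in [(372,215),(376,190),(376,215),(326,229),(480,180),(253,198),(440,230)]: print(p,bydepth(c,p).round(3))
for n,lo,hi in [("orange",(5,150,120),(16,255,255)),("red",(170,120,100),(180,255,255)),("red2",(0,120,100),(4,255,255)),("yellow",(20,110,120),(34,255,255)),("blue",(105,120,40),(125,255,255))]:
    for cc,roi in((c,(300,160,420,270)),(s,(280,150,440,250))):
        ys,xs=np.nonzero(mask(cc,lo,hi,roi)); print(n,len(xs),xs.mean() if len(xs) else 0,ys.mean() if len(xs) else 0, (xs.min(),xs.max(),ys.min(),ys.max()) if len(xs) else 0)
E
```

```text
(372, 215) [[ 0.515 -0.03   0.093]]
(376, 190) [[ 0.577 -0.045  0.057]]
(376, 215) [[ 0.515 -0.04   0.092]]
(326, 229) [[0.483 0.074 0.093]]
(480, 180) [[ 0.604 -0.298  0.042]]
(253, 198) [[0.559 0.25  0.046]]
(440, 230) [[ 0.484 -0.211 -0.001]]
orange 97 327.58762886597935 229.83505154639175 (np.int64(322), np.int64(333), np.int64(219), np.int64(241))
orange 269 352.0446096654275 200.79182156133828 (np.int64(340), np.int64(364), np.int64(195), np.int64(206))
red 0 0 0 0
red 0 0 0 0
red2 18 392.8888888888889 238.33333333333334 (np.int64(391), np.int64(395), np.int64(236), np.int64(241))
red2 57 288.89473684210526 190.10526315789474 (np.int64(280), np.int64(295), np.int64(184), np.int64(198))
yellow 8 369.5 240.0 (np.int64(369), np.int64(370), np.int64(238), np.int64(242))
yellow 6 371.1666666666667 205.66666666666666 (np.int64(370), np.int64(373), np.int64(205), np.int64(206))
blue 1632 373.27757352941177 209.8933823529412 (np.int64(350), np.int64(395), np.int64(176), np.int64(236))
blue 378 422.78306878306876 211.17724867724868 (np.int64(412), np.int64(430), np.int64(178), np.int64(240))
```

View pics/t1.png

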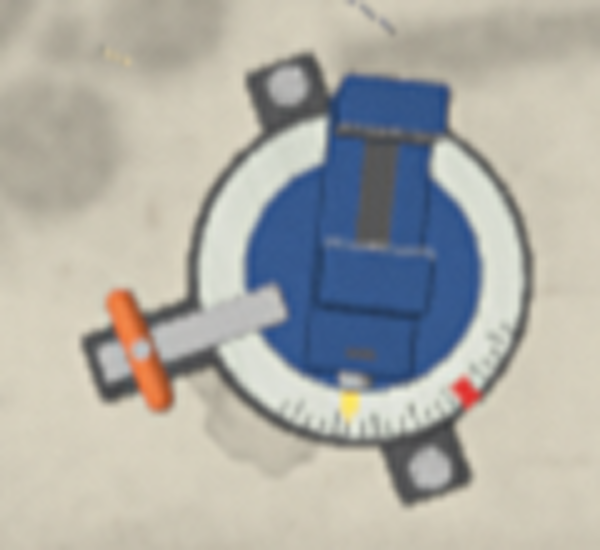

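View pics/s1.png

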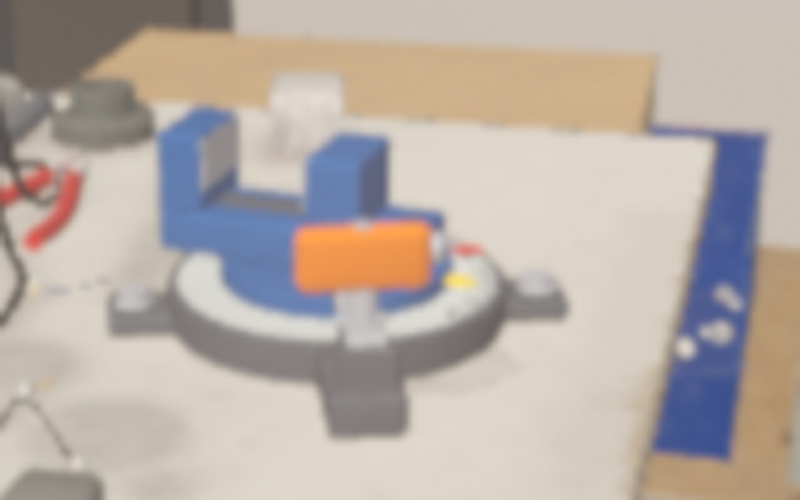

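The top crop shows the front-to-back bar bolts at crop (288,85) and (430,467), the yellow pointer at (349,404), the red mark at (466,391) and the knob centre at (140,350). The knob bar is roughly square to the lug. Next I'll compute the geometry.

```bash
cat > meas.py <<'E'
from h import *
import sys
def measure(c,roi=(300,160,420,270),verbose=True):
    # ring disc: bright low-sat + dark rim -> use outer edge via non-bench? use light ring contour
    f=lambda u:np.array([300+u[0]/5-.4,160+u[1]/5-.4])
    r={}
    def comp(lo,hi,z):
        m=mask(c,lo,hi,roi);ys,xs=np.nonzero(m);w=1
        return onplane(c,np.c_[xs,ys],z)
    r["red"]=comp((0,120,100),(4,255,255),.024).mean(0)
    y=comp((20,110,120),(34,255,255),.030); r["yel"]=y.mean(0)
    k=comp((5,150,120),(16,255,255),.091)
    return r,k
E
python3 - <<'E'
from meas import *
c=cam("top")
r,k=measure(c)
f=lambda u:[300+u[0]/5-.4,160+u[1]/5-.4]
b1=onplane(c,[f((288,85))],.026)[0];b2=onplane(c,[f((430,467))],.026)[0]
# disc outer rim at z=.022: dark pixels vs bench: points by eye at crop
rim=np.array([(190,270),(531,270),(207,205),(516,205),(343,441),(478,411),(500,380),(522,320),(240,160)])
P=onplane(c,[f(u) for u in rim],.022)
A=np.c_[2*P[:,:2],np.ones(len(P))];s=np.linalg.lstsq(A,(P[:,:2]**2).sum(1),rcond=None)[0]
print("rim centre",s[:2],"rad",np.sqrt(s[2]+s[0]**2+s[1]**2))
mid=(b1+b2)/2;print("bolts mid",mid,"dist",np.linalg.norm(b1-b2))
bx=b1-b2;bang=np.arctan2(bx[1],bx[0]);print("base yaw deg",np.degrees(bang))
km=k.mean(0);u,sv,vt=np.linalg.svd((k-km)[:,:2]);d=vt[0]*np.sign(vt[0][0]);pr=(k-km)[:,:2]@d
print("knob ctr",km,"yaw",np.degrees(np.arctan2(d[1],d[0])),"len",np.ptp(pr))
for nm,ctr in(("mid",mid[:2]),("rim",s[:2])):
    dk=km[:2]-ctr;print(nm,"knob dist",np.linalg.norm(dk),"ang-90",np.degrees(np.arctan2(dk[1],dk[0]))-90)
    for q in("red","yel"):
        e=r[q][:2]-ctr;print(q,r[q],np.linalg.norm(e),np.degrees(np.arctan2(-e[1],-e[0])))
m=mask(c,(105,120,40),(125,255,255),(350,170,400,186));
E
```

```text
rim centre [ 0.52038526 -0.03891765] rad 0.08316347045510405
bolts mid [ 0.52116803 -0.03673625  0.026     ] dist 0.19841431317907202
base yaw deg 19.808383020195695
knob ctr [0.48152282 0.07006367 0.091     ] yaw 22.71947220938824 len 0.05451520650570564
mid knob dist 0.11392087769682491 ang-90 20.365432336722463
red [ 0.46314487 -0.08883149  0.024     ] 0.07797820238028193 41.91861023434212
yel [ 0.45823144 -0.03121534  0.03      ] 0.06317828094023623 -5.013256185818734
rim knob dist 0.1157031399080046 ang-90 19.626095677908623
red [ 0.46314487 -0.08883149  0.024     ] 0.07594638846135612 41.088552166193935
yel [ 0.45823144 -0.03121534  0.03      ] 0.06262925539960164 -7.064262962852104
```

```bash
python3 -m pendant '[[[2.6,-4.4,0],[0,0,-10.5],110],[[2.6,-4.4,0],[0,0,-10.5],110],[[2.6,-4.4,0],[0,0,-10.5],110],[[2.6,-4.4,0],[0,0,-10.5],110],[[2.6,-4.4,0],[0,0,-10.5],110],[[2.6,-4.4,0],[0,0,-10.5],110],[[2.6,-4.4,0],[0,0,-10.5],110],[[2.6,-4.4,0],[0,0,-10.5],110],[[2.6,-4.4,0],[0,0,-10.5],110],[[2.6,-4.4,0],[0,0,-10.5],110]]' 60
cat > st.py <<'E'
from h import *
o=manip.get_obs();p=o["position"];r=R.from_quat(o["ee_rot"]).as_matrix()
print("t",o["clock"],"pos",p.round(4),"yawx",np.degrees(np.arctan2(r[1,0],r[0,0])).round(2),"z",r[:,2].round(4),"F",o["ft_force"].round(1),"M",o["torque"].round(2),"w",round(o["grip_width"],3),"q",o["joint_pos"].round(2))
E
python3 st.py
python3 - <<'E'
from h import *
s=cam("side");d=rays(s,[(352,200.8)])@s["R"].T
P=np.array([.4815,.070,.078]);d=d[0]/np.linalg.norm(d[0]);v=P-s["o"];print("miss vec",(v-d*(v@d)).round(4))
E
```

```text
clock: 1.5
position: [0.4575, 0.1415, 0.2473]
ee_rot: [0.953, -0.303, 0.0, -0.002]
ft_force: [0.2, 1.0, -0.0]
grip_width: 0.563
t 1.5 pos [0.4575 0.1415 0.2473] yawx -35.31 z [ 0.0019  0.0044 -1.    ] F [ 0.2  1.  -0. ] M [-0.01 -0.02  0.05] w 0.563 q [-0.81 -0.01  0.42  1.86  0.    1.29 -1.01]
miss vec [0.0013 0.     0.0008]
```

```bash
python3 -m pendant '[[[0.8,-2.4,-2],[0,0,-10],110],[[0.8,-2.4,-2],[0,0,-10],110],[[0.8,-2.4,-2],[0,0,-10],110],[[0,0,0],[0,0,-3],110]]'
python3 st.py; python3 - <<'E'
from h import *
c=cam("top");crop(c,(300,160,420,270),5,"pics/t2.png")
s=cam("side");crop(s,(280,130,440,250),5,"pics/s2.png")
E
```

```text
clock: 2.05
position: [0.4854, 0.0589, 0.1862]
ee_rot: [0.82, -0.573, 0.003, -0.002]
ft_force: [0.2, -0.2, 0.7]
grip_width: 0.57
t 2.05 pos [0.4854 0.0589 0.1862] yawx -69.87 z [ 6.e-03 -2.e-04 -1.e+00] F [ 0.2 -0.2  0.7] M [0.03 0.02 0.02] w 0.57 q [-0.71  0.06  0.52  1.92 -0.03  1.16 -1.4 ]
```

View pics/s2.png

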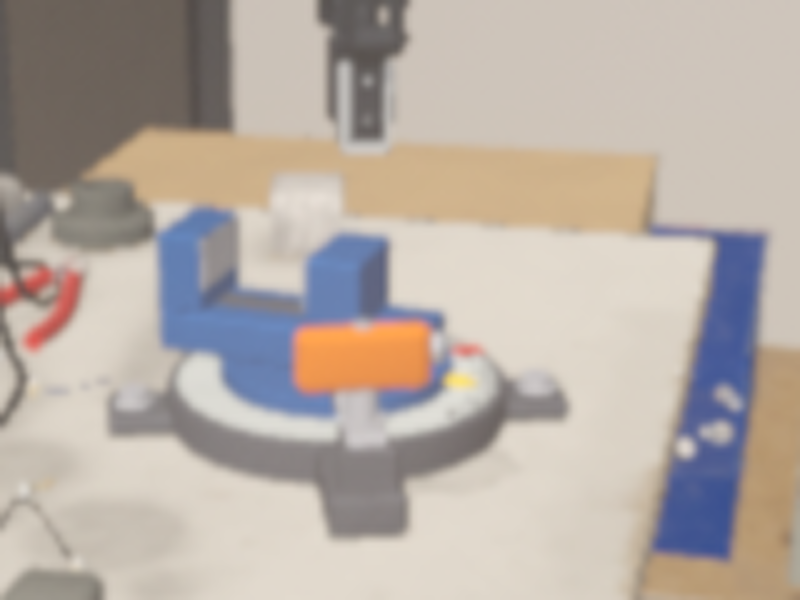

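The gripper is above the knob at about crop (362,110), with the knob at (362,357). It overshot slightly, so I'll correct laterally and then descend.

```bash
python3 -m pendant '[[[-0.4,1.1,-2],[0,0,1],110],[[0,0,-2],[0,0,0],110],[[0,0,0],[0,0,0],110]]'
python3 st.py
```

```text
clock: 2.52
position: [0.482, 0.0738, 0.1476]
ee_rot: [0.829, -0.56, 0.003, -0.004]
ft_force: [-0.1, -0.6, 0.5]
grip_width: 0.573
t 2.525 pos [0.482  0.0738 0.1476] yawx -68.07 z [ 0.0094  0.0025 -1.    ] F [-0.1 -0.6  0.5] M [-0.03 -0.02 -0.02] w 0.573 q [-0.72  0.11  0.51  1.97 -0.06  1.07 -1.38]
```

```bash
python3 -m pendant '[[[0,-0.35,-1.8],[-0.1,0.5,0],110],[[0,0,-1.8],[0,0,0],110],[[0,0,0],[0,0,0],110]]'
python3 st.py
```

```text
clock: 2.9
position: [0.4827, 0.0707, 0.1113]
ee_rot: [0.83, -0.558, 0.0, -0.001]
ft_force: [-0.3, 0.1, -1.2]
grip_width: 0.571
t 2.9 pos [0.4827 0.0707 0.1113] yawx -67.9 z [ 0.0018  0.0017 -1.    ] F [-0.3  0.1 -1.2] M [0.   0.03 0.04] w 0.571 q [-0.71  0.16  0.51  2.   -0.1   1.   -1.34]
```

```bash
python3 -m pendant '[[[-0.1,-0.05,-1.8],[0,0,0],110],[[0,0,-1.7],[0,0,0],110],[[0,0,0],[0,0,0],110],[[0,0,0],[0,0,0],110]]'
python3 st.py;  python3 - <<'E'
from h import *
c=cam("top");crop(c,(300,160,420,270),5,"pics/t3.png")
s=cam("side");crop(s,(280,130,440,250),5,"pics/s3.png")
E
```

```text
clock: 3.4
position: [0.4833, 0.0702, 0.0771]
ee_rot: [0.83, -0.558, 0.001, -0.002]
ft_force: [-0.4, -0.3, 0.2]
grip_width: 0.568
t 3.4 pos [0.4833 0.0702 0.0771] yawx -67.87 z [ 0.0041  0.0024 -1.    ] F [-0.4 -0.3  0.2] M [-0.06  0.05 -0.04] w 0.568 q [-0.69  0.22  0.5   2.03 -0.13  0.92 -1.3 ]
```

View pics/s3.png

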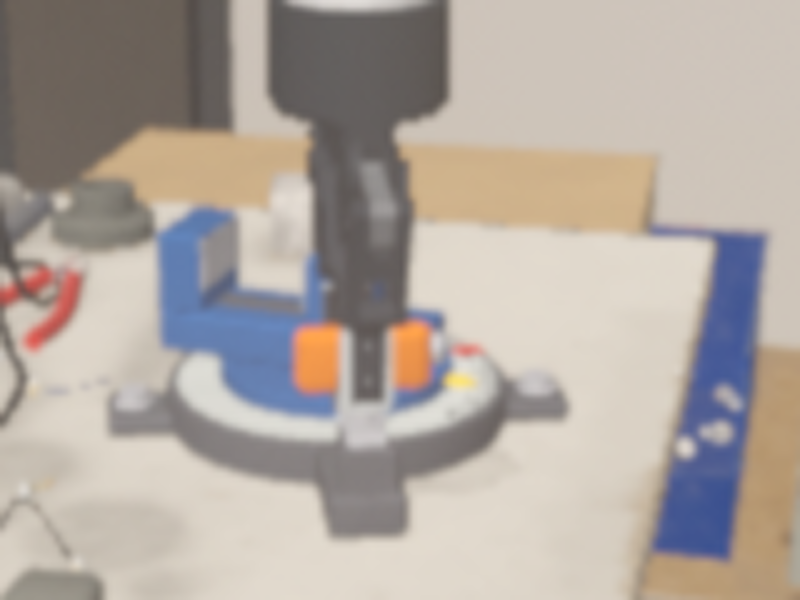

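View pics/t3.png

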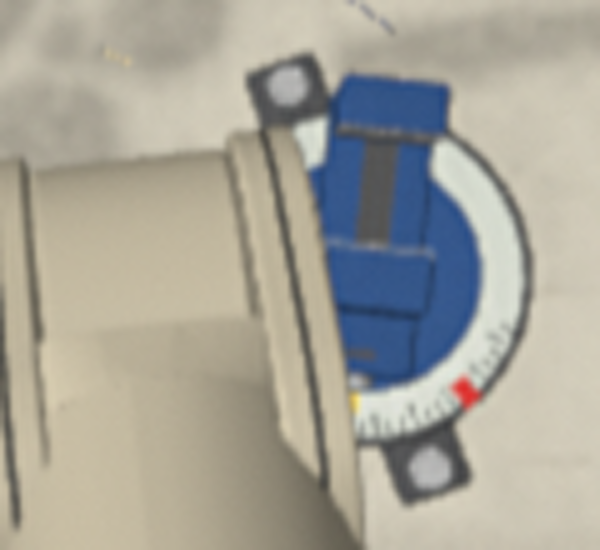

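The finger at crop (368,365) straddles the knob centre (362,357). I'll close on it.

```bash
python3 -m pendant '[[[-0.15,0,-0.05],[0,0.2,0],200],[[0,0,0],[0,0,0],200],[[0,0,0],[0,0,0],255],[[0,0,0],[0,0,0],255],[[0,0,0],[0,0,0],255]]' 70
python3 st.py
```

```text
clock: 4.12
position: [0.4821, 0.0708, 0.0776]
ee_rot: [0.83, -0.558, -0.0, -0.002]
ft_force: [-0.9, -0.6, 0.9]
grip_width: 0.152
t 4.125 pos [0.4821 0.0708 0.0776] yawx -67.78 z [ 0.0017  0.0032 -1.    ] F [-0.9 -0.6  0.9] M [-0.21 -0.02  0.16] w 0.152 q [-0.69  0.22  0.5   2.03 -0.13  0.92 -1.3 ]
```

```bash
python3 -m pendant '[[[0,0,0.04],[0,0,8],255],[[0,0,0.04],[0,0,8],255],[[0,0,0.04],[0,0,8],255]]'
python3 st.py
```

```text
clock: 4.5
position: [0.4817, 0.0712, 0.0787]
ee_rot: [0.93, -0.368, -0.001, -0.002]
ft_force: [-1.5, 0.8, 2.1]
grip_width: 0.15
t 4.5 pos [0.4817 0.0712 0.0787] yawx -43.16 z [-8.0e-04  4.2e-03 -1.0e+00] F [-1.5  0.8  2.1] M [ 0.03  0.28 -0.19] w 0.15 q [-0.64  0.21  0.44  2.03 -0.12  0.93 -0.89]
```

```bash
python3 -m pendant '[[[0,0,0.05],[0.1,0,9],255],[[0,0,0.05],[0.1,0,9],255],[[0,0,0.05],[0,0,9],255],[[0,0,0.05],[0,0,9],255],[[0,0,0.05],[0,0,9],255],[[0,0,0.05],[0,0,9],255]]'
python3 st.py
```

```text
clock: 5.25
position: [0.4802, 0.0716, 0.0815]
ee_rot: [0.994, 0.108, -0.005, -0.003]
ft_force: [-4.0, 0.7, 3.2]
grip_width: 0.149
t 5.25 pos [0.4802 0.0716 0.0815] yawx 12.45 z [-0.01    0.0044 -0.9999] F [-4.   0.7  3.2] M [-0.09  0.2  -0.3 ] w 0.149 q [-0.53  0.21  0.32  2.01 -0.09  0.94  0.05]
```

```bash
python3 -m pendant '[[[0.05,0,0.04],[0.2,-0.4,7],255],[[0,0,0],[0,0,1.5],255],[[0,0,0],[0,0,0],255]]'
python3 st.py
```

```text
clock: 5.62
position: [0.4798, 0.0714, 0.082]
ee_rot: [0.983, 0.184, -0.002, -0.004]
ft_force: [-1.7, 1.3, 1.9]
grip_width: 0.155
t 5.625 pos [0.4798 0.0714 0.082 ] yawx 21.21 z [-0.0061  0.0074 -1.    ] F [-1.7  1.3  1.9] M [-0.11  0.09 -0.02] w 0.155 q [-0.52  0.2   0.31  2.02 -0.09  0.94  0.21]
```

Turned 89°. Now I'll release, rise and move off to look.

```bash
python3 -m pendant '[[[0,0,0],[0,0,0],110],[[0,0,0],[0,0,0],110],[[0,0,0],[0,0,0],110],[[0,0,1.5],[-0.3,-0.3,0],100],[[0,0,3],[0,0,0],60],[[0,0,4],[0,0,0],60],[[-3,4,2],[0,0,0],40],[[-3,5,0],[0,0,0],30],[[-1,5,0],[0,0,0],20],[[0,4,0],[0,0,0],20],[[0,0,0],[0,0,0],20]]'
python3 st.py;  python3 - <<'E'
from h import *
c=cam("top");crop(c,(300,160,420,270),5,"pics/t4.png")
s=cam("side");crop(s,(280,130,440,250),5,"pics/s4.png")
E
```

```text
clock: 7.0
position: [0.4083, 0.2559, 0.1991]
ee_rot: [0.984, 0.181, 0.005, -0.001]
ft_force: [-0.2, -0.0, 0.0]
grip_width: 0.928
t 7.0 pos [0.4083 0.2559 0.1991] yawx 20.83 z [ 0.0101  0.0045 -0.9999] F [-0.2 -0.   0. ] M [-0.04 -0.02  0.02] w 0.928 q [-0.76  0.04  0.11  1.91 -0.    1.18 -0.29]
```

View pics/t4.png

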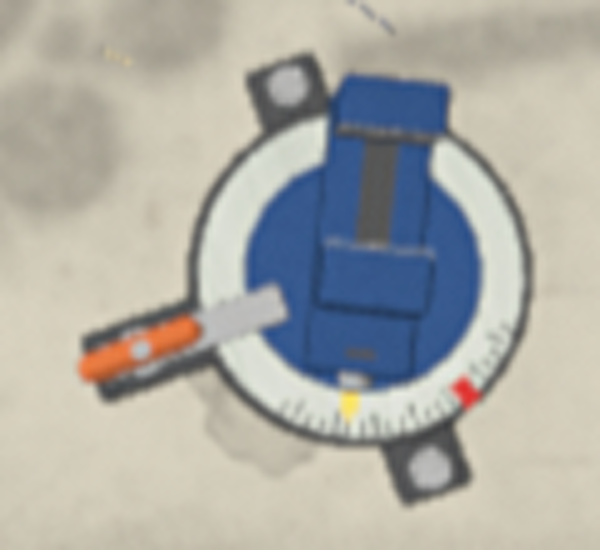

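View pics/s4.png

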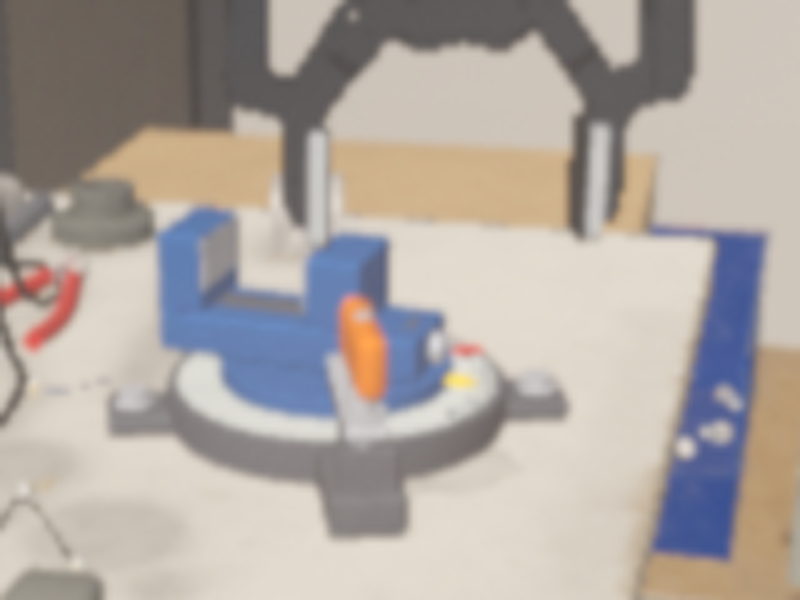

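The knob now lies radially, about 90° loosened, and the head has not moved (pointer at crop (349,404)). Jaw-top corners are at roughly (345,75), (450,86), (443,140) and (334,126). Computing the jaw grip:

```bash
python3 - <<'E'
from h import *
c=cam("top");f=lambda u:[300+u[0]/5-.4,160+u[1]/5-.4]
P=onplane(c,[f(u) for u in [(345,75),(450,86),(443,140),(334,126)]],.096)[:,:2];print(P.round(4))
e=P[0]-P[1];print("widths",np.linalg.norm(P[0]-P[1]),np.linalg.norm(P[3]-P[2]),"y-yaw",np.degrees(np.arctan2(e[1],e[0])))
e=P[3]-P[2];print(np.degrees(np.arctan2(e[1],e[0])));print("ctr",P.mean(0))
g=P.mean(0);ctr=np.array([.5207,-.0378]);v=g-ctr;print(np.linalg.norm(v),np.degrees(np.arctan2(v[1],v[0])))
m=mask(c,(105,120,40),(125,255,255),(330,165,400,190))
print(bydepth(c,[(379,180),(376,183)]))
for a in(-7,-6,-5):print(a,ctr+.075*np.array([np.cos(np.radians(a)),np.sin(np.radians(a))]))
for z,q in((.096,.0),):
    print(proj(c,[[*(ctr+.075*np.array([np.cos(np.radians(-6)),np.sin(np.radians(-6))])),.096]])*5-np.array([1500,800]))
E
```

```text
[[ 0.6074 -0.0233]
 [ 0.6023 -0.071 ]
 [ 0.5775 -0.0674]
 [ 0.5838 -0.0181]]
widths 0.04797251856048487 0.049777114343095265 y-yaw 83.98071787521258
82.66616251511958
ctr [ 0.59274882 -0.04494604]
0.07240234015031813 -5.6642609049202095
[[ 0.59491031 -0.04679973  0.09604571]
 [ 0.58783481 -0.03975352  0.09712549]]
-7 [ 0.59514096 -0.0469402 ]
-6 [ 0.59528914 -0.04563963]
-5 [ 0.5954146  -0.04433668]
[[392.42223559  99.19039129]]
```

```bash
python3 -m pendant '[[[1.6,-2.5,0],[0,0,-9.8],20],[[1.6,-2.5,0],[0,0,-9.8],20],[[1.6,-2.5,0],[0,0,-9.8],20],[[1.6,-2.5,0],[0,0,-9.8],20],[[1.6,-2.5,0],[0,0,-9.8],20],[[1.6,-2.5,0],[0,0,-9.8],20],[[1.6,-2.5,0],[0,0,-9.8],20],[[1.6,-2.5,0],[0,0,-9.8],20],[[1.6,-2.5,0],[0,0,-9.8],20],[[1.6,-2.5,0],[0,0,-9.8],20],[[1,-1.5,0],[0,0,-9.8],20],[[0,0,0],[0,0,0],20]]'
python3 st.py
```

```text
clock: 8.65
position: [0.5818, -0.0422, 0.2029]
ee_rot: [-0.692, 0.721, -0.005, -0.005]
ft_force: [-0.6, 0.3, 0.3]
grip_width: 0.919
t 8.65 pos [ 0.5818 -0.0422  0.2029] yawx -92.35 z [ 1.000e-04 -1.480e-02 -9.999e-01] F [-0.6  0.3  0.3] M [ 0.04 -0.07 -0.  ] w 0.919 q [-0.45  0.29  0.52  1.66 -0.13  1.23 -1.51]
```

```bash
python3 -m pendant '[[[1.3,-0.35,-1.5],[0.8,0,-4],20],[[0,0,-2.5],[0,0,0],20],[[0,0,0],[0,0,0],20]]'
python3 st.py
```

```text
clock: 9.02
position: [0.5936, -0.0461, 0.163]
ee_rot: [-0.669, 0.743, 0.0, 0.0]
ft_force: [0.2, -0.6, -0.5]
grip_width: 0.921
t 9.025 pos [ 0.5936 -0.0461  0.163 ] yawx -95.95 z [-2.e-04  7.e-04 -1.e+00] F [ 0.2 -0.6 -0.5] M [ 0.01  0.02 -0.01] w 0.921 q [-0.42  0.35  0.52  1.68 -0.19  1.16 -1.53]
```

```bash
python3 -m pendant '[[[0.1,0,-2.5],[0,0,-0.5],20],[[0,0,-2.5],[0,0,0],20],[[0,0,-2],[0,0,0],20],[[0,0,-1.3],[0,0,0],20],[[0,0,0],[0,0,0],20]]'
python3 st.py;  python3 - <<'E'
from h import *
s=cam("side");crop(s,(280,130,440,250),5,"pics/s5.png")
E
```

```text
clock: 9.65
position: [0.5957, -0.0452, 0.0828]
ee_rot: [-0.67, 0.743, -0.001, 0.003]
ft_force: [0.6, 1.2, 0.3]
grip_width: 0.921
t 9.65 pos [ 0.5957 -0.0452  0.0828] yawx -95.94 z [ 0.0053  0.0026 -1.    ] F [0.6 1.2 0.3] M [-0.06 -0.03 -0.04] w 0.921 q [-0.39  0.44  0.49  1.74 -0.25  1.01 -1.49]
```

View pics/s5.png

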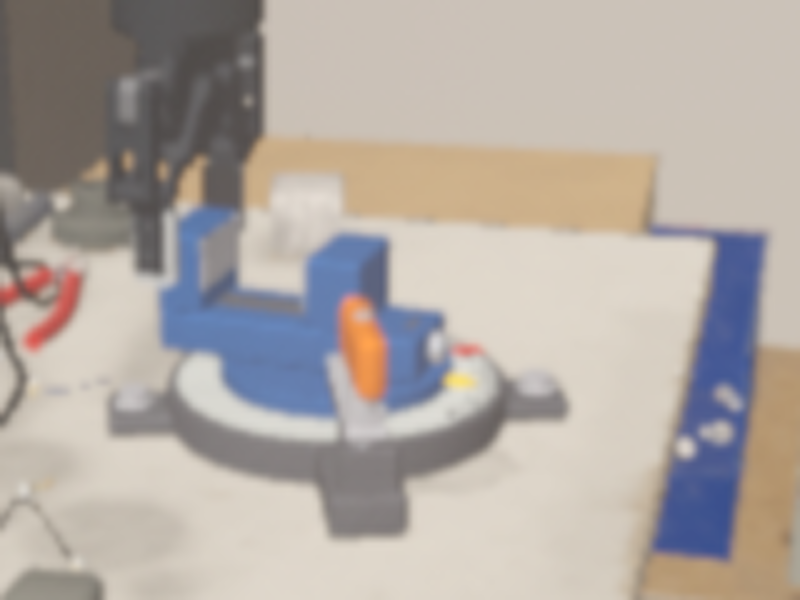

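The fingers straddle the jaw, with the near one at crop (150,200) and the far one at (222,190) behind it. I'll lower a little and close.

```bash
python3 -m pendant '[[[0,0,-0.4],[0,0.3,0],60],[[0,0,0],[0,0,0],120],[[0,0,0],[0,0,0],160],[[0,0,0],[0,0,0],255],[[0,0,0],[0,0,0],255],[[0,0,0],[0,0,0],255]]' 50
python3 st.py
```

```text
clock: 10.45
position: [0.5969, -0.0456, 0.0809]
ee_rot: [-0.67, 0.743, -0.0, 0.002]
ft_force: [-0.3, 0.1, -1.2]
grip_width: 0.579
t 10.45 pos [ 0.5969 -0.0456  0.0809] yawx -95.94 z [ 0.0028  0.0024 -1.    ] F [-0.3  0.1 -1.2] M [-0.14  0.03 -0.04] w 0.579 q [-0.39  0.45  0.49  1.74 -0.25  1.01 -1.48]
```

```bash
python3 -m pendant '[[[0.04,0.8,0],[0,0,6],255],[[-0.04,0.8,0],[0,0,6],255],[[-0.13,0.79,0],[0,0,6],255]]'
python3 st.py
```

```text
clock: 10.82
position: [0.5953, -0.0208, 0.0809]
ee_rot: [0.78, -0.626, -0.001, -0.002]
ft_force: [-2.2, 1.1, -0.2]
grip_width: 0.576
t 10.825 pos [ 0.5953 -0.0208  0.0809] yawx -77.52 z [ 0.001   0.0038 -1.    ] F [-2.2  1.1 -0.2] M [-0.38  0.35 -0.28] w 0.576 q [-0.38  0.44  0.42  1.74 -0.21  1.01 -1.23]
```

```bash
python3 -m pendant '[[[-0.22,0.77,0],[0,0,6],255],[[-0.3,0.75,0],[0,0,6],255],[[-0.37,0.71,0],[0,0,6],255],[[-0.45,0.67,0],[0,0,6],255],[[0,0,0],[0,0,0],255]]'
python3 st.py; python3 - <<'E'
from h import *
c=cam("top");crop(c,(300,160,420,270),5,"pics/t6.png")
s=cam("side");crop(s,(280,130,440,250),5,"pics/s6.png")
E
```

```text
clock: 11.45
position: [0.5809, 0.0093, 0.0808]
ee_rot: [0.896, -0.444, -0.002, -0.001]
ft_force: [-0.3, 0.4, -2.0]
grip_width: 0.575
t 11.45 pos [0.5809 0.0093 0.0808] yawx -52.77 z [-0.0016  0.0037 -1.    ] F [-0.3  0.4 -2. ] M [-0.4  -0.3   0.13] w 0.575 q [-0.36  0.4   0.33  1.78 -0.15  0.99 -0.9 ]
```

View pics/t6.png

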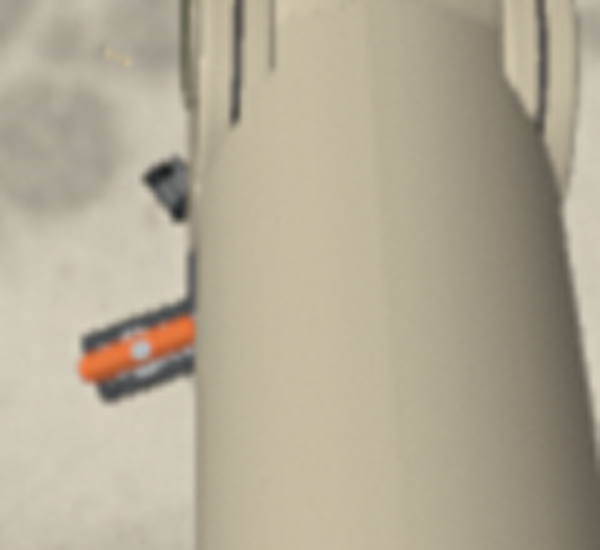

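View pics/s6.png

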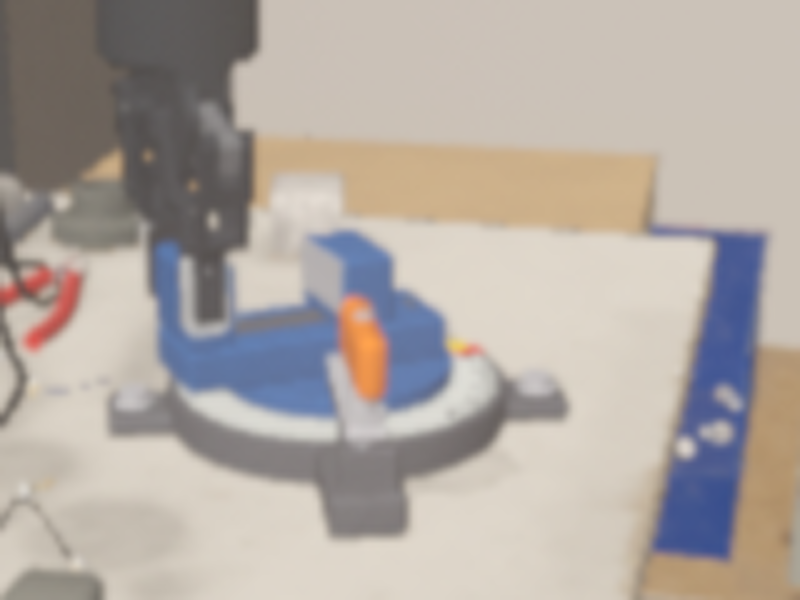

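The side view shows the yellow pointer (455,346) just touching the red mark (470,350), so about 4° remain.

```bash
python3 -m pendant '[[[-0.35,0.42,0],[0,0,4],255],[[0,0,0],[0,0,0],255]]'
python3 st.py; python3 - <<'E'
from h import *
s=cam("side");crop(s,(340,170,400,215),12,"pics/s7.png")
ax=np.array([.5207,-.0378])
for a in (38,40,41.5,43):
    t=np.radians(a);print(a,(proj(s,[[*(ax-.072*np.array([np.cos(t),np.sin(t)])),z] for z in(.03,.024)])-[340,170]).round(2).tolist())
E
```

```text
clock: 11.8
position: [0.5778, 0.0131, 0.0809]
ee_rot: [0.909, -0.416, -0.002, -0.001]
ft_force: [-1.6, 0.7, -1.0]
grip_width: 0.578
t 11.8 pos [0.5778 0.0131 0.0809] yawx -49.14 z [-0.0019  0.0041 -1.    ] F [-1.6  0.7 -1. ] M [-0.39 -0.09 -0.05] w 0.578 q [-0.36  0.39  0.32  1.78 -0.15  0.99 -0.84]
38 [[31.95, 27.81], [31.9, 30.01]]
40 [[31.48, 27.5], [31.43, 29.69]]
41.5 [[31.11, 27.27], [31.06, 29.46]]
43 [[30.72, 27.04], [30.67, 29.23]]
```

View pics/s7.png

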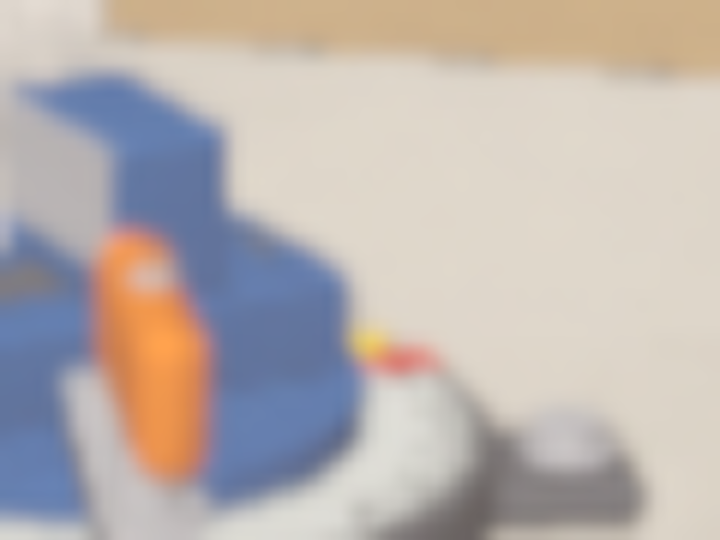

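The pointer (370,343) now overlaps the red mark (405,358), but the side view is too oblique to judge. I'll release, retract and check from the top.

```bash
python3 -m pendant '[[[0,0,0],[0,0,0],60],[[0,0,0],[0,0,0],20],[[0,0,0],[0,0,0],20],[[0,0,2],[0,0,0],20],[[0,0,4],[0,0,6],20],[[0,0,4],[0,0,8],20],[[-3,4,1],[0,0,8],20],[[-4,5,0],[0,0,8],20],[[-4,5,0],[0,0,8],20],[[-4,5,0],[0,0,8],20],[[0,0,0],[0,0,0],20]]'
python3 st.py; cat > chk.py <<'E'
from h import *
import sys
c=cam("top");crop(c,(300,160,420,270),5,sys.argv[1])
f=(340,205,410,265)
ax=np.array([.5207,-.0378])
for n,lo,hi,z in(("red",(0,110,100),(6,255,255),.023),("red'",(172,110,100),(180,255,255),.023),("yel",(20,100,120),(36,255,255),.030)):
    ys,xs=np.nonzero(mask(c,lo,hi,f))
    if len(xs):
        p=onplane(c,np.c_[xs,ys],z)[:,:2]-ax;a=np.degrees(np.arctan2(-p[:,1],-p[:,0]))
        print(n,len(xs),"mean ang",a.mean().round(2),"range",a.min().round(1),a.max().round(1),"r",np.linalg.norm(p,axis=1).mean().round(4))
E
python3 chk.py pics/t8.png
```

```text
clock: 13.22
position: [0.4273, 0.2028, 0.1966]
ee_rot: [1.0, -0.019, 0.001, -0.002]
ft_force: [0.7, -1.0, 0.1]
grip_width: 0.925
t 13.225 pos [0.4273 0.2028 0.1966] yawx -2.23 z [ 0.0027  0.0034 -1.    ] F [ 0.7 -1.   0.1] M [ 0.   -0.05  0.03] w 0.925 q [-0.6   0.03  0.07  1.92 -0.    1.18 -0.57]
red 16 mean ang 41.8 range 38.5 44.8 r 0.078
yel 13 mean ang 41.63 range 39.1 44.0 r 0.0636
```

View pics/t8.png

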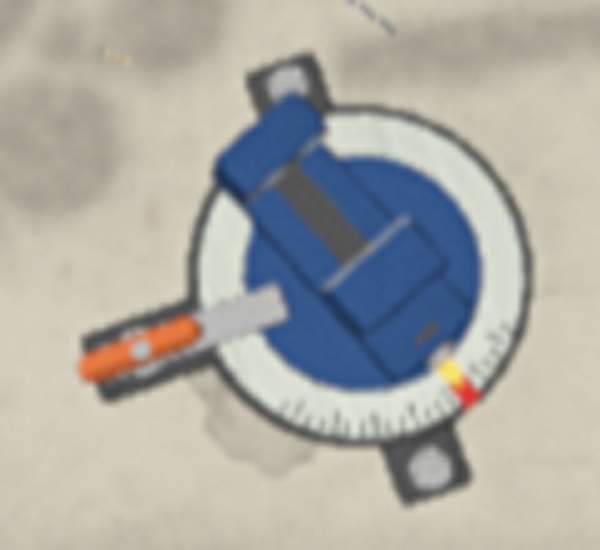

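The top view shows the yellow pointer (453,371) in line with the red mark (467,391). Mask angles are 41.6° and 41.8°, so it is aligned. Now I'll go back to the knob.

```bash
python3 -m pendant '[[[1.3,-3,0],[0,0,6],110],[[1.3,-3,0],[0,0,6],110],[[1.3,-3,0],[0,0,6],110],[[1,-2.5,0],[0,0,4],110],[[0,0,0],[0,0,0],110]]'
python3 st.py
```

```text
clock: 13.9
position: [0.4821, 0.0758, 0.1973]
ee_rot: [0.986, 0.168, 0.002, -0.001]
ft_force: [-0.0, 1.2, -0.5]
grip_width: 0.569
t 13.9 pos [0.4821 0.0758 0.1973] yawx 19.39 z [ 0.0041  0.0029 -1.    ] F [-0.   1.2 -0.5] M [ 0.04  0.03 -0.04] w 0.569 q [-0.44  0.06  0.2   1.9  -0.01  1.18  0.1 ]
```

```bash
python3 -m pendant '[[[-0.1,-0.5,-2.5],[0,0.2,1.7],110],[[0,0,-3],[0,0,0],110],[[0,0,-2],[0,0,0],110],[[0,0,0],[0,0,0],110]]'
python3 st.py
```

```text
clock: 14.4
position: [0.4822, 0.0693, 0.1209]
ee_rot: [0.984, 0.178, 0.001, -0.001]
ft_force: [-0.4, 0.1, 0.3]
grip_width: 0.568
t 14.4 pos [0.4822 0.0693 0.1209] yawx 20.52 z [ 0.0019  0.0033 -1.    ] F [-0.4  0.1  0.3] M [-0.05  0.04 -0.01] w 0.568 q [-0.43  0.14  0.21  1.98 -0.04  1.02  0.16]
```

```bash
python3 -m pendant '[[[-0.1,0.15,-2],[0,0,0.7],110],[[0,0,-1.9],[0,0,0],110],[[0,0,0],[0,0,0],110],[[0,0,0],[0,0,0],255],[[0,0,0],[0,0,0],255],[[0,0,0],[0,0,0],255],[[0,0,0],[0,0,0],255]]' 80
python3 st.py
```

```text
clock: 15.28
position: [0.4803, 0.07, 0.0862]
ee_rot: [0.983, 0.182, -0.0, -0.002]
ft_force: [3.4, 1.1, -11.7]
grip_width: 0.151
t 15.275 pos [0.4803 0.07   0.0862] yawx 20.95 z [-0.0011  0.0029 -1.    ] F [  3.4   1.1 -11.7] M [ 0.16 -0.87  0.06] w 0.151 q [-0.43  0.19  0.21  2.01 -0.05  0.94  0.17]
```

```bash
python3 -m pendant '[[[0,0,-0.15],[0,0,-8],255],[[0,0,-0.1],[0,0,-8],255],[[0,0,-0.05],[0,0,-8],255]]'
python3 st.py
```

```text
clock: 15.65
position: [0.4805, 0.07, 0.0848]
ee_rot: [0.999, -0.032, 0.0, -0.002]
ft_force: [-0.8, -0.3, -6.9]
grip_width: 0.148
t 15.65 pos [0.4805 0.07   0.0848] yawx -3.7 z [ 5.0e-04  3.2e-03 -1.0e+00] F [-0.8 -0.3 -6.9] M [-0.08 -0.06  0.19] w 0.148 q [-0.47  0.19  0.25  2.02 -0.06  0.94 -0.25]
```

```bash
python3 -m pendant '[[[0,0,-0.1],[0,0,-8],255],[[0,0,-0.08],[0,0,-8],255],[[0,0,-0.06],[0,0,-8],255],[[0,0,-0.06],[0,0,-8],255],[[0,0,-0.06],[0,0,-8],255],[[0,0,-0.06],[0,0,-8],255]]'
python3 st.py
```

```text
clock: 16.4
position: [0.4806, 0.07, 0.0823]
ee_rot: [0.894, -0.448, 0.001, -0.001]
ft_force: [-2.0, -0.2, -2.4]
grip_width: 0.145
t 16.4 pos [0.4806 0.07   0.0823] yawx -53.19 z [ 2.7e-03  8.0e-04 -1.0e+00] F [-2.  -0.2 -2.4] M [-0.42  0.2   0.3 ] w 0.145 q [-0.56  0.2   0.35  2.02 -0.08  0.93 -1.09]
```

```bash
python3 -m pendant '[[[0,0,-0.06],[0,0,-6],255],[[0,0,-0.05],[0,0,-6],255],[[0,0,0],[0,0,0],255]]' 100
python3 st.py
python3 -m pendant '[[[0,0,-0.03],[0,0,-4],255],[[0,0,0],[0,0,-3],255]]'
python3 st.py
```

```text
clock: 16.77
position: [0.4805, 0.0701, 0.0818]
ee_rot: [0.841, -0.541, 0.001, -0.0]
ft_force: [0.0, 0.2, -4.8]
grip_width: 0.143
t 16.775 pos [0.4805 0.0701 0.0818] yawx -65.5 z [ 2.5e-03 -7.0e-04 -1.0e+00] F [ 0.   0.2 -4.8] M [-0.39 -0.08 -0.03] w 0.143 q [-0.58  0.2   0.37  2.02 -0.09  0.93 -1.31]
clock: 17.02
position: [0.4805, 0.0702, 0.0816]
ee_rot: [0.808, -0.589, 0.002, -0.0]
ft_force: [-0.3, 0.1, -4.1]
grip_width: 0.144
t 17.025 pos [0.4805 0.0702 0.0816] yawx -72.23 z [ 0.0026 -0.0017 -1.    ] F [-0.3  0.1 -4.1] M [-0.54  0.05  1.63] w 0.144 q [-0.59  0.2   0.38  2.03 -0.09  0.93 -1.42]
```

Mz jumped to 1.6 N m, so the knob has reached the stop. I'll hold, then release and check.

```bash
python3 -m pendant '[[[0,0,0],[0,0,-1.5],255],[[0,0,0],[0,0,0],255]]'
python3 st.py
python3 -m pendant '[[[0,0,0],[0,0,0],200],[[0,0,0],[0,0,0],110],[[0,0,0],[0,0,0],110],[[0,0,2],[0,0,0],110],[[0,0,4],[0,0,0],90],[[0,0,4],[0,0,0],60],[[-3,4,1],[0,0,0],40],[[-3,5,0],[0,0,0],20],[[-1,5,0],[0,0,0],20],[[0,4,0],[0,0,0],20],[[0,0,0],[0,0,0],20]]'
python3 st.py; python3 chk.py pics/t9.png;python3 - <<'E'
from meas import *
c=cam("top");r,k=measure(c);km=k.mean(0);vt=np.linalg.svd((k-km)[:,:2])[2];d=vt[0]*np.sign(vt[0][0]);print("knob",km,np.degrees(np.arctan2(d[1],d[0])))
print("castings",bydepth(c,[(480,180),(253,198)]).round(3))
cv2.imwrite("pics/t9f.png",c["pixels"][:,:,::-1])
E
```

```text
clock: 17.27
position: [0.4805, 0.0702, 0.0816]
ee_rot: [0.802, -0.597, 0.002, 0.001]
ft_force: [0.6, -1.3, -4.4]
grip_width: 0.136
t 17.275 pos [0.4805 0.0702 0.0816] yawx -73.27 z [ 0.0027 -0.0035 -1.    ] F [ 0.6 -1.3 -4.4] M [-0.63  0.01  2.12] w 0.136 q [-0.6   0.2   0.39  2.03 -0.09  0.93 -1.44]
clock: 18.65
position: [0.4097, 0.2554, 0.1991]
ee_rot: [0.799, -0.601, 0.002, -0.005]
ft_force: [0.2, -0.5, -0.6]
grip_width: 0.921
t 18.65 pos [0.4097 0.2554 0.1991] yawx -73.89 z [ 0.0092  0.0057 -0.9999] F [ 0.2 -0.5 -0.6] M [-0.06 -0.03  0.01] w 0.921 q [-0.84  0.04  0.19  1.91 -0.01  1.18 -1.93]
red 16 mean ang 41.8 range 38.5 44.8 r 0.078
yel 13 mean ang 41.63 range 39.1 44.0 r 0.0636
knob [0.48146686 0.06577706 0.091     ] 71.45315055982861
castings [[ 0.604 -0.298  0.041]
 [ 0.558  0.25   0.049]]
```

View pics/t9.png

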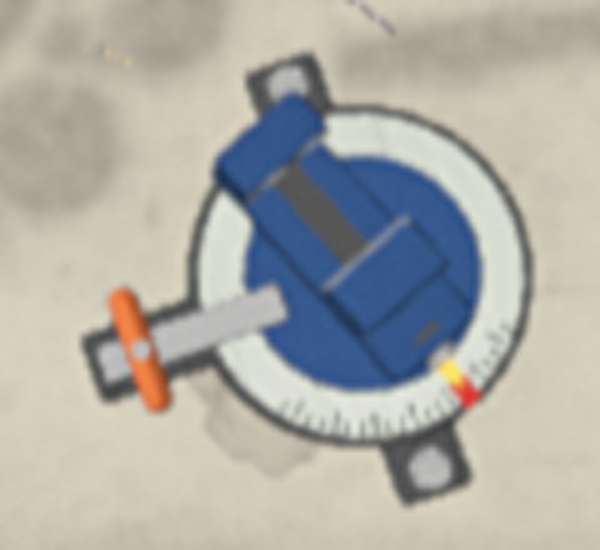

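View pics/t9f.png

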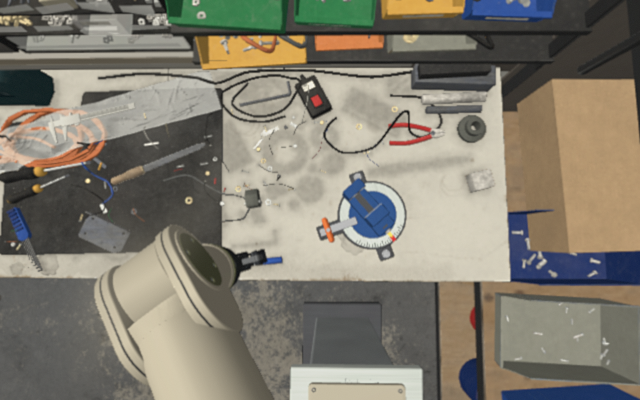

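The knob is back square to the lug, the pointer is still on the red mark, and both grey pieces are in place. The 71° knob figure came from stray mask pixels near the pointer, so I'll re-measure with a narrower region.

```bash
python3 - <<'E'
from meas import *
c=cam("top");r,k=measure(c,(312,205,342,250));km=k.mean(0);vt=np.linalg.svd((k-km)[:,:2])[2];d=vt[0]*np.sign(vt[0][0]);print("knob",km,np.degrees(np.arctan2(d[1],d[0])))
E
```

```text
Traceback (most recent call last):
  File "meas.py", line 10, in measure
    r["red"]=comp((0,120,100),(4,255,255),.024).mean(0)
             ~~~~^^^^^^^^^^^^^^^^^^^^^^^^^^^^^^
  File "meas.py", line 9, in comp
    return onplane(c,np.c_[xs,ys],z)
  File "h.py", line 10, in onplane
    d=rays(c,uv)@c["R"].T; return c["o"]+d*((z-c["o"][2])/d[:,2])[:,None]
      ~~~~^^^^^^
  File "h.py", line 7, in rays
    p=cv2.undistortPoints(np.array(uv,float).reshape(-1,1,2),c["K"],np.array(c["dist"])).reshape(-1,2)
      ~~~~~~~~~~~~~~~~~~~^^^^^^^^^^^^^^^^^^^^^^^^^^^^^^^^^^^^^^^^^^^^^^^^^^^^^^^^^^^^^^^
cv2.error: OpenCV(4.12.0) /io/opencv/modules/calib3d/src/undistort.dispatch.cpp:347: error: (-215:Assertion failed) CV_IS_MAT(_src) && CV_IS_MAT(_dst) && (_src->rows == 1 || _src->cols == 1) && (_dst->rows == 1 || _dst->cols == 1) && _src->cols + _src->rows - 1 == _dst->rows + _dst->cols - 1 && (CV_MAT_TYPE(_src->type) == CV_32FC2 || CV_MAT_TYPE(_src->type) == CV_64FC2) && (CV_MAT_TYPE(_dst->type) == CV_32FC2 || CV_MAT_TYPE(_dst->type) == CV_64FC2) in function 'cvUndistortPointsInternal'
```

```bash
python3 - <<'E'
from h import *
c=cam("top");ys,xs=np.nonzero(mask(c,(5,150,120),(16,255,255),(312,205,342,250)));k=onplane(c,np.c_[xs,ys],.091)
km=k.mean(0);vt=np.linalg.svd((k-km)[:,:2])[2];d=vt[0]*np.sign(vt[0][0]);print("knob",km,np.degrees(np.arctan2(d[1],d[0])))
E
```

```text
knob [0.48193555 0.07020169 0.091     ] 19.636242068713045
```

```bash
python3 - <<'E'
from workcell import manip
print(manip.hand_in(), manip.get_obs()["clock"])
E
```

```text
the job is handed in; nothing more can be done
the job is handed in; nothing more can be done
```

I loosened the clamp knob by about 89°, swung the head about 47° onto the red mark, and turned the knob back until it hit its stop. I handed the job in with the gripper clear of everything, at about 19 s of the 64 s allowed.

Last checks:
- **Pointer on mark:** the pointer reads 41.6° and the red mark 41.8° (world heading). Both were the same before and after tightening.
- **Knob tight:** the wing bar points at 19.6°, against 19.8° for the base axis. The wrist torque jumped from near zero to 2.1 N m at the end of the turn, which is the stop.
- **Casting:** I wasn't sure which of the two small grey pieces was the casting. Neither one moved, within the few millimetres the depth camera can resolve.
- **Forces:** the highest wrist force I saw between moves was about 12 N.

Two checks gave bad readings:
- **Knob angle after tightening:** the first reading was 71°, because the colour mask also picked up pixels near the pointer. The 19.6° above comes from a narrower region.
- **Knob angle at the start:** the first reading was 22.7°, possibly for the same reason.

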